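Tip the box frame out of its glue-up nest and hang it on the display board

ROBOT

A 6-joint arm with a two-finger parallel gripper is mounted at the origin on the work surface. World frame = base frame: x ahead of the robot, y to its left, z up, the work surface at z = 0. Lengths are in m, angles in rad, forces in N, time in s.
With the tool pointing down it reaches from about 0.35 to 0.975 m from the base axis. Payload 4.9 kg.
Tool frame: the origin (TCP) lies midway between the tips of the shut fingers; the grasp point (between the pads) lies 19 mm behind it; z points along the fingers, y is the line along which they close (so a half turn about z gives the same grasp; the last joint's range is limited). The gripper opens to 85 mm and grips with 20 to 120 N. Pads are 22 mm wide; open, the fingers measure 114 mm over their backs; the gripper's body (76 mm by 85 mm) begins 54 mm behind the grasp point. The pads swing forward as they close: fully open they stand 13 mm farther back than shut.
Start: joints at [1.221, 0.053, 1.613, -0, 1.476, -0.119], TCP at [0.143, 0.608, 0.209] pointing down, gripper open.
Joint ranges: [-3.01, 3.01], [-1.01, 2.22], [0.06, 2.58], [-1.02, 4.17], [0.09, 2.62], [-3.14, 3.14]. Speed limits (rad/s): [2.57, 2.57, 3.14, 3.14, 3.14, 3.14].

INTERFACE

Orientations are given as a rotation vector (axis times angle).
In Python, from station import ctrl gives the robot as it stands.
- The arm moves only by the shell command python3 -m handwheel 'ROWS' [FORCE]. ROWS is JSON, a list of rows, each an object with "gripper": the gripper command: -1 is fully open, 1 is shut, values between are in proportion; "offset": the shift along the tool's x, y, z in mm, a list of three; "rotation": the turn, a rotation vector about the tool's x, y, z in rad, a list of three. A call has exactly 8 rows; each row is the pose to reach, as a shift and turn from the pose commanded when the call began, along the tool's axes at that moment; what a row does not reach only later rows make up. A row lasts 1/8 s, in which the tool goes at most 62.5 mm and 10.7 degrees, less where a joint would pass 70% of its speed; a pose out of reach is approached as far as the arm can. A call with a gripper value outside its range is refused whole. The fingers move at their own pace and stop on an object; FORCE is the grip in N (left out, the last holds). Time passes only in rows, so rows that repeat a pose let the fingers close, or fill a call up. It gives the time, the measured TCP pose, the force, the opening and the grip force at its end, in the units of the state.
- ctrl.get_obs(): the state, without advancing time (a new reading comes with each control period).
- ctrl.get_image(name): name is "scene" or "top"; returns a dict with "image" (384x512x3 uint8, red, green, blue), "fovy" (degrees; the focal length in pixels is half the picture's height over the tangent of half this angle, whatever the lens; pixels are square), "cx", "cy" (the principal point, pixels), "xyz" and "attitude" of the camera in the world. Camera axes: x right, y up, looking along -z (the intrinsics and any distortion apply to the point x, -y, -z); pixel columns grow to the right and rows downward; lengths in m; the calibration is good to about 2 mm. A picture is of the moment at which its call begins. There is no depth.
- ctrl.finish_job(): hands the job in; it is judged then, once.
The state is a dict: "t": time; "q": joint angles; "dq": joint speeds; "effort": joint torques, N m; "tool_pos": TCP position; "tool_rot": TCP orientation; "contact_force": force on the tool from outside, world axes, zero at the start; "wrist_torque": the same for the moment, N m; "opening": finger opening in m; "grip_force": force on a finger pad.
Only numpy, scipy, OpenCV 4.12 (cv2) and the standard library are available. Lean on these libraries where they do the work, as an engineer would, in place of code of your own. Each camera call takes 0.05 s, during which the arm holds its last target. There are 200 camera calls.

TASK

Get the glazed wooden box frame out of its snug plywood nest: press down the end by the thumb gap so that the frame rocks over and stays tipped, and its raised end can be taken by the sides. Hang it on the two free pegs of the sloping display board, glass outwards, raised end uppermost, both holes in its back over both pegs and the back flat on the board; set it down gently, without dropping it, let go, and leave the other things on the table where they are.

Things in the scene. Friction and masses are not known exactly. Their poses are not given: they have to be found in the camera images.
- nest: Plywood nest, fixed to the table. Origin on the table under the middle of the flat-lying frame; x along the pocket, from the thumb end (-x, nearest the robot) to the far end (+x); z up. Outside x -102..+92, y -50..+50 mm; rim 80 mm high, thumb-end wall only 66 mm. A 6 mm base sheet reaches x -120..+110, y -65..+65. Pocket x -87..+77, y -35..+35, open above.
- rocking_edge (a point): Middle of the edge across the nest's pocket (nest x -4, z 46 mm) over which the frame rocks. From here to the far end the pocket's floor is flat at z 46 mm; towards the thumb end it falls away at 25 degrees, so that end of the frame can sink.
- frame: Glazed wooden box frame, 150 (x) x 66 (y) x 34 mm (z), about 0.25 kg. Origin: centre of its back; z out of the glass; +x is the end with the holes, which rises. Starts flat in the nest, glass up, x along the nest's x, its front flush with the rim, 2 mm of play at the sides and far end, a 12 mm gap at the thumb end. The rigid sides may be gripped firmly.
- thumb_end (a point): Where to press: middle of the front of the frame's -x end bar (14 mm wide), frame x -68, y 0, z 34 mm; the glass beyond lies 4 mm lower. A few newtons suffice. Once this end has sunk some 18 mm the frame is past balance, goes over to 25 degrees by itself and stays on the sloping floor, maybe sliding a few mm; the +x end then stands about 30 mm above the rim.
- hole_left (a point): Centre of one 12 mm round hole through the frame's 6 mm thick back, at the back's outer face; in the frame's axes x +50, y +18, z 0 mm. The frame is hollow for 13 mm or more behind it.
- hole_right (a point): The other 12 mm hole, at x +50, y -18, z 0 mm in the frame's axes.
- board: Sloping face of the wooden display easel, fixed, 200 mm up the slope x 280 mm wide, 47 degrees from level, low edge nearest the robot, with a 12 mm high ledge at x -100..-88. Origin: centre of the face, 90 mm above the table; x up the slope, y to the left seen from the robot, z out of the face. The hung frame's axes run as these, its origin near x +15, y +55, z 0 mm.
- neighbour (a point): Centre of the front of a smaller frame already hung on the board and fixed there: 120 (up the slope) x 70 x 22 mm, at board x -45..+75, y -120..-50.
- peg_left (a point): Foot, on the board's face, of the left bare peg at board x +65, y +73 mm. The peg stands square to the face, 8 mm thick, 18 mm long, tapered over its last 4 mm. It takes hole_left.
- peg_right (a point): Foot of the right bare peg, the same, at board x +65, y +37 mm. It takes hole_right.
- jar_a: Paint jar with white cap, 38 mm across, 46 mm high, beside the nest; origin under its centre. Leave it.
- jar_b: Dark paint jar with white cap, 38 mm across, 46 mm high, in front of the easel; origin under its centre. Leave it.
- stone_a: Grey flat stone, 56 mm across, 20 mm high, beside the nest; origin under its centre. Leave it.
- stone_b: Painted flat stone, 48 mm across, 18 mm high, in front of the easel; origin under its centre. Leave it.
- shell: White shell, 68 mm across, 20 mm high, beyond the nest; origin under its centre. Leave it.
- tumbler_a: Green plastic tumbler, 76 mm across, 120 mm high, at the back; origin under its centre. Leave it.
- tumbler_b: Another green tumbler, the same size, at the back; origin under its centre. Leave it.
Things that resemble listed ones, but are neither listed nor needed, are in the scene too. What is meant by the frame is not blue, and is the larger of those in its own colour.

How it is judged:
On the way, in this order (a step that is already met when the one before it is completed fails the run):
1. the frame is tipped over in its nest and rests so, untouched (angle between frame's own z axis and vertical above 0.35 rad and contact force between the fingers and frame below 0.1 N and z of frame in the frame of nest below 0.06 m and horizontal distance between frame and nest below 0.03 m), for 0.2 s.
2. the frame is held clear above its nest (z of frame in the frame of nest above 0.09 m and contact force between the fingers and frame above 1 N), for 0.1 s.
At the end, for the whole second after the job is handed in: Both holes in the frame's back are over their pegs, each within 6 mm of its peg's foot, the back lies flat on the board (within 4 mm and 0.06 rad), and the frame is let go and at rest (distance between hole_left and peg_left below 0.006 m and distance between hole_right and peg_right below 0.006 m and angle between the z axis of frame and the z axis of board, either way round below 0.06 rad and z of frame in the frame of board below 0.004 m and linear speed of frame below 0.01 m/s and angular speed of frame below 0.05 rad/s); the robot touches nothing.
It fails at once if the frame is dropped: it moves faster than 0.4 m/s while nothing holds it (linear speed of frame above 0.4 m/s and contact force between the fingers and frame below 0.05 N).
It fails at once if another thing on the table is shifted by more than 30 mm (distance of any of jar_a, jar_b, stone_a, stone_b, shell, tumbler_a, tumbler_b from where it was at the start of the episode above 0.03 m).
It also fails if it takes over 61 s, if anything falls off the work surface, if the arm or the gripper's body presses on something with over 40 N, if the wrist force passes 120 N, or if a joint passes its speed limit or range.

## Working session

There is one attempt and no reset: what is moved stays moved. The work goes in short steps, Python scripts to look and compute and a shell command to move; the robot and the scene stay as the last step left them, time stands still between calls to the robot, and variables do not carry over. Pictures are saved under pics/ and viewed, at most 10 in all, crops included, and the job is handed in when it is done.

```bash
ls; mkdir -p pics; python3 - <<'E'
from station import ctrl
import cv2,numpy as np
o=ctrl.get_obs(); print(o['t'],o['tool_pos'],o['tool_rot'],o['opening'])
for n in("scene","top"):
    r=ctrl.get_image(n); cv2.imwrite(f"pics/{n}0.png",r["image"][:,:,::-1]); print(n,{k:v for k,v in r.items() if k!="image"})
a=cv2.imread("pics/scene0.png");b=cv2.imread("pics/top0.png")
E
```

```text
pics
0.0 [0.14273768 0.60780777 0.20807335] [-3.61561891e-01 -3.12023116e+00  3.09916367e-03] 0.08515368417667636
scene {'fovy': 47.57678492187995, 'cx': 249.76907443958888, 'cy': 193.4496290083071, 'xyz': array([0.94528075, 0.43320155, 1.01974922]), 'attitude': array([0.24393896, 0.70818517, 2.35628809])}
top {'fovy': 56.55749552992883, 'cx': 255.41486802383847, 'cy': 191.79143256363275, 'xyz': array([ 0.4740707 , -0.01513339,  1.1039209 ]), 'attitude': array([ 0.0653143 , -0.07070252, -1.54461633])}
```

View pics/scene0.png

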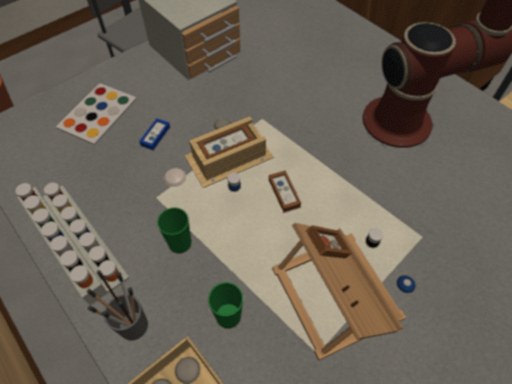

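View pics/top0.png

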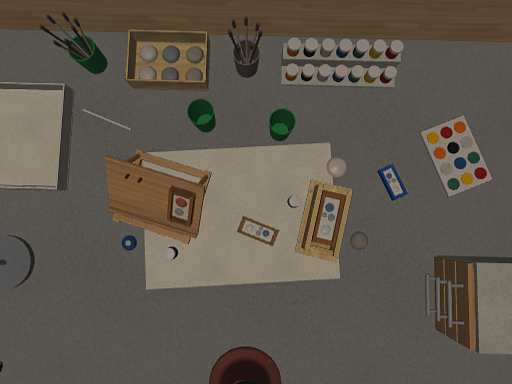

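Top view: the nest with frame is at about (325,220), the easel with its two dark pegs near (127,176) and (139,180), and the neighbour frame at (182,206). In the scene view the nest is at (228,148) and the pegs are near (346,290) and (353,302). I'll zoom in next.

```bash
cat > h.py <<'E'
import cv2,numpy as np
from scipy.spatial.transform import Rotation as R
from station import ctrl
def tile(img,c0,r0,w,h,s):
    t=cv2.resize(img[r0:r0+h,c0:c0+w],None,fx=s,fy=s,interpolation=cv2.INTER_CUBIC)
    for c in range((c0+9)//10*10,c0+w,10):
        x=int((c-c0+.5)*s); cv2.line(t,(x,0),(x,8 if c%50 else 20),(0,255,255),1)
        if c%20==0: cv2.putText(t,str(c),(x-8,20),0,.32,(0,255,255),1)
    for r in range((r0+9)//10*10,r0+h,10):
        y=int((r-r0+.5)*s); cv2.line(t,(0,y),(8,y),(0,255,255),1)
        if r%20==0: cv2.putText(t,str(r),(10,y+4),0,.32,(0,255,255),1)
    return t
class Cam:
    def __init__(s,n):
        r=ctrl.get_image(n); s.img=np.ascontiguousarray(r["image"][:,:,::-1]); s.f=s.img.shape[0]/2/np.tan(np.radians(r["fovy"]/2))
        s.c=np.array([r["cx"],r["cy"]]); s.o=r["xyz"]; s.R=R.from_rotvec(r["attitude"]).as_matrix()
    def ray(s,p):
        d=(np.array(p,float)-s.c)/s.f; d=s.R@np.array([d[0],-d[1],-1]); return d/np.linalg.norm(d)
    def onz(s,p,z):
        d=s.ray(p); return s.o+d*(z-s.o[2])/d[2]
    def proj(s,P):
        v=(np.asarray(P,float)-s.o)@s.R; return np.stack([s.c[0]-s.f*v[...,0]/v[...,2],s.c[1]+s.f*v[...,1]/v[...,2]],-1)
def tri(cs,ps):
    A=np.zeros((3,3));b=np.zeros(3)
    for c,p in zip(cs,ps):
        d=c.ray(p);M=np.eye(3)-np.outer(d,d);A+=M;b+=M@c.o
    X=np.linalg.solve(A,b); return X,[np.round(c.proj(X)-p,1) for c,p in zip(cs,ps)]
E
python3 - <<'E'
from h import *
T=cv2.imread("pics/top0.png");S=cv2.imread("pics/scene0.png")
a=np.vstack([np.hstack([tile(T,285,172,80,60*100//80,5)[:375],]),]) if 0 else None
o=np.vstack([np.hstack([tile(T,275,174,97,97,4.1)[:398],tile(T,100,148,115,97,3.46)[:398]])]) if 0 else None
def fit(t): return cv2.resize(t,(400,300))
cv2.imwrite("pics/z1.png",np.hstack([tile(T,288,172,72,96,5.5),tile(T,100,145,72,96,5.5)]))
cv2.imwrite("pics/z2.png",np.hstack([tile(S,182,112,96,72,4.1),tile(S,310,250,96,72,4.1)]))
E
```

```text
(no output)
```

View pics/z1.png

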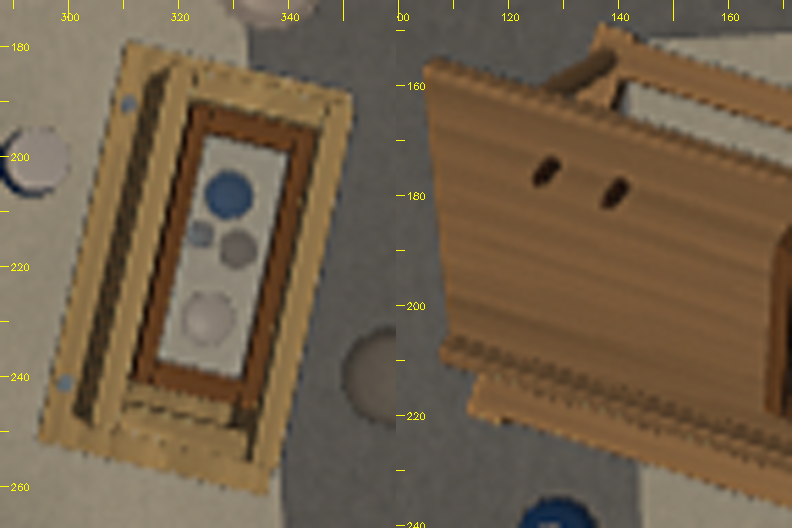

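View pics/z2.png

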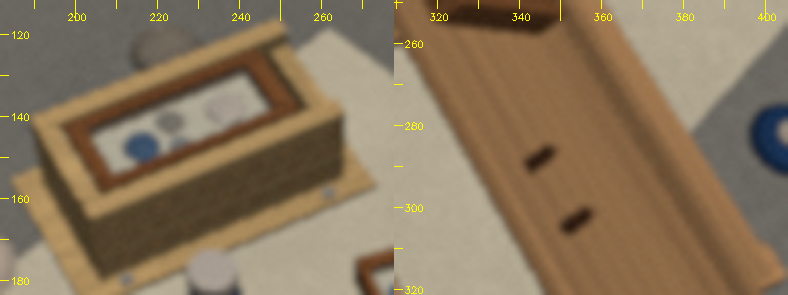

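The zooms show three things:
- **Frame front corners, top view:** (322.5,190), (345.5,195.5), (311.5,240) and (334.5,244.5), with the thumb gap at the lower end.
- **Peg feet, top view:** about (129,173.5) and (141.5,177.5), with the tips down-left of them.
- **Pegs, scene view:** the dark marks lie between (342,290) and (355,285), and between (351,306) and (363,301).

Next I'll fit poses to these points.

```bash
cat > fit.py <<'E'
from h import *
from scipy.optimize import least_squares
def Rb(yaw): return R.from_euler('z',yaw).as_matrix()@R.from_euler('y',-47,degrees=True).as_matrix()
def board(p,P): return np.array([p[0],p[1],.09])+np.asarray(P)/1e3@Rb(p[2]).T
def nest(p,P): return np.array([p[0],p[1],0])+np.asarray(P)/1e3@R.from_euler('z',p[2]).as_matrix().T
def fit(f,obs,x0):
    g=lambda p:np.concatenate([(c.proj(f(p,[P]))[0]-q) for c,P,q in obs])
    r=least_squares(g,x0,loss='soft_l1'); return r.x,g(r.x).reshape(-1,2)
E
python3 - <<'E'
from fit import *
T=Cam("top");S=Cam("scene")
F=[(75,33,80),(75,-33,80),(-75,33,80),(-75,-33,80)]
# frame within play may be shifted; use nest rim as well
Nt=[(322.5,190),(345.5,195.5),(311.5,240),(334.5,244.5)];Ns=[(208,158.5),(197,142),(256.5,137),(244,124.5)]
p,r=fit(nest,[(T,a,b) for a,b in zip(F,Nt)]+[(S,a,b) for a,b in zip(F,Ns)],[.45,-.2,0]);print("nest",p,"\n",r.round(1).tolist())
B=[(65,73,0),(65,37,0),(65,73,18),(65,37,18)]
Bt=[(129,173.5),(141.5,177.5),(124.7,178),(137.2,182)];Bs=[(342.3,290.5),(351,306),(354.5,285),(363.5,301)]
b,r=fit(board,[(T,a,q) for a,q in zip(B,Bt)]+[(S,a,q) for a,q in zip(B,Bs)]+[(T,(100,140,0),(105.5,156))],[.6,.3,0]);print("board",b,"\n",r.round(1).tolist())
for q,w in zip(Bt,Bs): print(tri([T,S],[q,w]))
for n,c in(("T",T),("S",S)):
    im=cv2.resize(c.img,None,fx=3,fy=3,interpolation=cv2.INTER_CUBIC)
    def dr(P,col,cl=True):
        cv2.polylines(im,[np.int32((c.proj(P)+.5)*3)],cl,col,1)
    dr(nest(p,[(92,50,80),(92,-50,80),(-102,-50,66),(-102,50,66)]),(0,0,255)); dr(nest(p,[(75,33,80),(75,-33,80),(-75,-33,80),(-75,33,80)]),(0,255,0))
    dr(nest(p,[(110,65,6),(110,-65,6),(-120,-65,6),(-120,65,6)]),(255,0,0))
    dr(board(b,[(100,140,0),(100,-140,0),(-100,-140,0),(-100,140,0)]),(0,0,255)); dr(board(b,[(75,-50,22),(75,-120,22),(-45,-120,22),(-45,-50,22)]),(0,255,0))
    for y in(73,37): dr(board(b,[(65,y,0),(65,y,18)]),(255,255,0),False)
    cv2.imwrite(f"pics/o{n}.png",im)
t=cv2.imread("pics/oT.png");s=cv2.imread("pics/oS.png")
cv2.imwrite("pics/o.png",np.hstack([t[430:830,290:1090][:, :390],t[430:830,860:1090]]))
k=np.hstack([t[440:800,290:680],t[440:800,850:1080]]); m=cv2.resize(s[330:1080,530:1250],None,fx=.0+.55,fy=.55)
cv2.imwrite("pics/o.png",k); cv2.imwrite("pics/o2.png",m)
E
```

```text
nest [ 0.49299749 -0.22712183 -0.19918369] 
 [[-0.4, 0.1], [-1.0, -0.3], [-0.3, 1.2], [-0.6, 1.9], [-1.3, -0.3], [-0.5, -0.1], [-1.7, 0.8], [-0.2, -2.0]]
board [ 0.53322286  0.2747199  -0.33451623] 
 [[-0.3, 0.2], [-0.6, 0.8], [0.5, -0.4], [0.4, 0.3], [7.7, 14.1], [-9.1, -16.9], [2.3, 15.4], [-14.9, -16.2], [-0.1, -0.7]]
(array([0.5993236 , 0.30879985, 0.17659228]), [array([ 2.3, -1.8]), array([3.7, 0.2])])
(array([0.58836463, 0.31855701, 0.08832394]), [array([-3.3,  2.3]), array([-5.3, -0.5])])
(array([0.58243325, 0.31627409, 0.19357498]), [array([ 1. , -0.8]), array([1.6, 0.1])])
(array([0.57055938, 0.32728918, 0.10820431]), [array([-4.8,  3.2]), array([-7.5, -0.8])])
```

View pics/o.png

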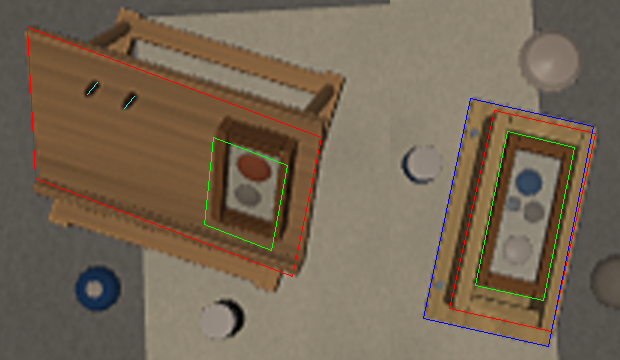

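The overlay on the top view fits the nest and board outline roughly. The neighbour is drawn about 5 px off, and I had the two pegs swapped in the scene view. I'll refit with the swap corrected, more points, and a possible radial lens term.

```bash
python3 - <<'E'
from fit import *
T=Cam("top");S=Cam("scene")
def pj(c,P,k):
    u=(c.proj(P)-c.c)/c.f; return c.c+c.f*u*(1+k*(u**2).sum(-1,keepdims=True))
no=[(T,(75,33,80),(322.5,190)),(T,(75,-33,80),(345.5,195.5)),(T,(-75,33,80),(311.5,240)),(T,(-75,-33,80),(334.5,244.5)),
(S,(75,33,80),(208,158.5)),(S,(75,-33,80),(197,142)),(S,(-75,33,80),(256.5,137)),(S,(-75,-33,80),(244,124.5)),
(T,(110,65,6),(311,179.5)),(T,(110,-65,6),(351.5,189)),(T,(-120,65,6),(294.7,251.5)),(T,(-120,-65,6),(336.5,261)),
(S,(92,50,80),(206,165)),(S,(92,-50,80),(190,140.5)),(S,(-120,65,6),(273,157))]
bo=[(T,(65,73,0),(129,173.5)),(T,(65,37,0),(141.5,177.5)),(T,(65,73,18),(124.7,178)),(T,(65,37,18),(137.2,182)),
(S,(65,73,0),(351,306)),(S,(65,37,0),(342.3,290.5)),(S,(65,73,18),(363.5,301)),(S,(65,37,18),(354.5,285)),
(T,(100,140,0),(105.5,156)),(T,(100,-140,0),(203.5,190.5)),
(T,(75,-50,22),((225+290)/3,(119+440)/3)),(T,(75,-120,22),((296+290)/3,(140+440)/3)),(T,(-45,-50,22),((214+290)/3,(209+440)/3))]
for usek in(0,1):
    def g(v):
        k=v[6:]*usek; o=[]
        for f,p,obs in((nest,v[:3],no),(board,v[3:6],bo)):
            for c,P,q in obs: o.append(pj(c,f(p,[P]),k[0] if c is T else k[1])[0]-q)
        return np.concatenate(o)
    r=least_squares(g,[.49,-.22,-.2,.53,.27,-.3,0,0],loss='soft_l1')
    print(r.x.round(4),r.cost);e=g(r.x).reshape(-1,2).round(1);print(e[:15].tolist());print(e[15:].tolist())
E
```

```text
[ 0.4929 -0.2274 -0.2001  0.5385  0.2707 -0.2345  0.      0.    ] 37.99223533026679
[[-0.3, 0.1], [-0.9, -0.3], [-0.2, 1.3], [-0.5, 2.0], [-1.4, -0.4], [-0.5, -0.2], [-1.7, 0.7], [-0.2, -2.1], [-1.1, -0.4], [-0.5, -0.6], [-0.7, 0.7], [-0.7, 0.8], [-2.4, -0.1], [-1.5, -0.6], [0.4, -1.2]]
[[-1.2, 0.3], [-1.0, -0.3], [0.1, -0.1], [0.5, -0.7], [-0.0, -0.7], [-0.9, -0.1], [-6.0, -0.5], [-6.8, 0.6], [-2.6, 1.5], [0.7, -6.1], [-3.3, 1.5], [-1.6, 1.3], [-0.2, 1.8]]
[ 0.4928 -0.2275 -0.199   0.5379  0.2699 -0.2424 -0.0252  0.0955] 35.958268345772126
[[-0.3, 0.2], [-1.0, -0.3], [-0.2, 1.3], [-0.6, 1.9], [-1.4, -0.5], [-0.6, -0.4], [-1.7, 0.6], [-0.3, -2.3], [-1.1, -0.4], [-0.7, -0.6], [-0.6, 0.7], [-0.8, 0.7], [-2.4, -0.2], [-1.7, -0.7], [0.4, -1.3]]
[[-0.3, 0.5], [-0.2, -0.1], [1.0, 0.0], [1.2, -0.5], [0.7, 0.0], [-0.4, 0.2], [-5.2, 0.2], [-6.2, 0.9], [-1.3, 1.6], [1.1, -5.4], [-2.8, 1.9], [-1.2, 1.9], [0.0, 2.1]]
```

```bash
python3 - <<'E'
from fit import *
T=Cam("top");S=Cam("scene")
bo=[(T,(65,73,0),(129,173.5)),(T,(65,37,0),(141.5,177.5)),(T,(65,73,18),(124.7,178)),(T,(65,37,18),(137.2,182)),
(S,(65,73,0),(351,306)),(S,(65,37,0),(342.6,291)),(S,(65,73,18),(358,301)),(S,(65,37,18),(349,286)),
(T,(100,140,0),(105.5,156)),
(T,(75,-50,22),((225+290)/3,(119+440)/3)),(T,(75,-120,22),((296+290)/3,(140+440)/3)),(T,(-45,-50,22),((214+290)/3,(209+440)/3))]
b,r=fit(board,bo,[.53,.27,-.25]);print(b,r.round(1).tolist())
for i in range(4): print(tri([T,S],[bo[i][2],bo[i+4][2]]), board(b,[bo[i][1]]))
# top face/edge shadows: peg centres
ims=[]
for c,n in((T,'t'),(S,'s')):
    im=cv2.resize(c.img,None,fx=4,fy=4,interpolation=cv2.INTER_CUBIC)
    def dr(P,col,cl=True): cv2.polylines(im,[np.int32((c.proj(P)+.5)*4)],cl,col,1)
    dr(board(b,[(100,140,0),(100,-140,0),(-100,-140,0),(-100,140,0)]),(0,0,255)); dr(board(b,[(75,-50,22),(75,-120,22),(-45,-120,22),(-45,-50,22)]),(0,255,0))
    for y in(73,37): dr(board(b,[(65,y,0),(65,y,18)]),(255,255,0),False)
    q=c.proj(board(b,[(0,0,0)]))[0]*4; x,y=int(q[0]),int(q[1]); ims.append(im[y-230:y+230,x-199:x+200])
cv2.imwrite("pics/o3.png",np.hstack(ims))
E
```

```text
[ 0.5398769   0.27012501 -0.22025028] [[-1.2, 0.2], [-1.0, -0.7], [0.1, -0.3], [0.5, -1.0], [-0.1, -0.5], [-1.5, -0.3], [-0.6, -0.4], [-1.6, -0.2], [-2.9, 1.6], [-3.2, 0.7], [-1.3, 0.1], [0.3, 1.2]]
(array([0.59917471, 0.33094796, 0.13344883]), [array([-0.5,  0.3]), array([-0.7, -0.1])]) [[0.5990845  0.33167661 0.13753799]]
(array([0.58879639, 0.29681578, 0.13269646]), [array([-0.6,  0.4]), array([-1. , -0.1])]) [[0.59121944 0.29654627 0.13753799]]
(array([0.58547793, 0.33554889, 0.14847066]), [array([-0.1,  0.1]), array([-0.2, -0. ])]) [[0.58623815 0.33455268 0.14981396]]
(array([0.57557471, 0.30144836, 0.14813937]), [array([-0.1,  0.1]), array([-0.1, -0. ])]) [[0.57837309 0.29942234 0.14981396]]
```

View pics/o3.png

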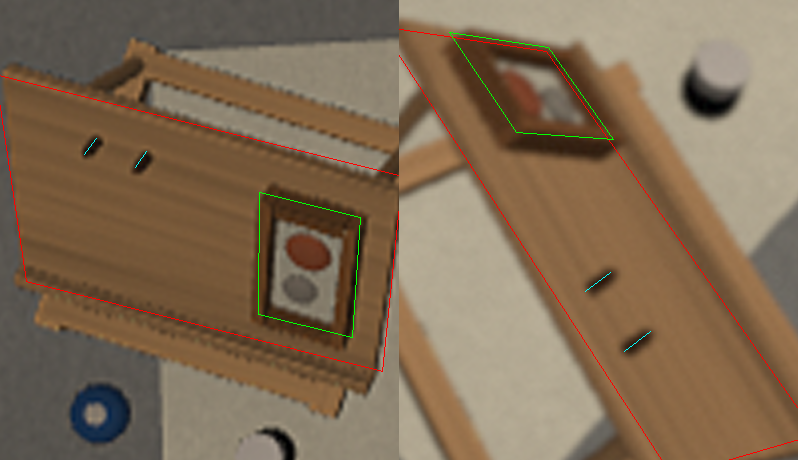

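```bash
cat >> h.py <<'E'
def go(P,Rt=None,frm=None):
    """offset(mm) and rotation to world TCP P, orientation Rt from (pos,R) frm; prints"""
    o=ctrl.get_obs(); p,r=frm if frm else (o['tool_pos'],R.from_rotvec(o['tool_rot']))
    d=r.inv().apply(np.asarray(P)-p)*1e3; print("offset",d.round(1),"rot",((r.inv()*Rt).as_rotvec().round(3) if Rt is not None else 0))
def down(yaw,tilt=0):
    "tool down, tool y along +y turned by yaw, tool x to the robot; tilt leans tool z forwards"
    return R.from_euler('z',yaw)*R.from_euler('y',-tilt)*R.from_matrix(np.diag([-1.,1,-1]))
E
python3 - <<'E'
from fit import *
T=Cam("top")
q0=T.proj(board([.53988,.27013,-.22025],[(0,0,0)]))[0]*4; q0=np.int32(q0)-[199,230]
cv=lambda a,b:((a+q0[0])/4-.5,(b+q0[1])/4-.5)
S=Cam("scene")
bo=[(T,(65,73,0),(129,173.5)),(T,(65,37,0),(141.5,177.5)),(T,(65,73,18),(124.7,178)),(T,(65,37,18),(137.2,182)),
(S,(65,73,0),(351,306)),(S,(65,37,0),(342.6,291)),(S,(65,73,18),(358,301)),(S,(65,37,18),(349,286)),
(T,(100,140,0),cv(5,70)),(T,(-100,140,12),cv(17,283)),(T,(-100,-140,12),cv(369,393)),
(T,(75,-50,22),cv(272,190)),(T,(-45,-50,22),cv(255,318)),(T,(-45,-120,22),cv(345,345))]
b,r=fit(board,bo,[.53,.27,-.25]);print(b,r.round(1).tolist())
print(board(b,[(65,73,0),(65,37,0)]))
n=[.493,-.2273,-.2]
A=np.array([.40,.22,.25]); go(A)
Rt=down(-.2); B=nest(n,[(-72,0,130)])[0]; print(B); go(B,Rt,(A,R.from_rotvec(ctrl.get_obs()['tool_rot'])))
E
```

```text
[ 0.53787598  0.27204916 -0.25750685] [[-1.1, 0.1], [-1.0, -0.3], [0.1, -0.4], [0.3, -0.7], [-0.3, -0.5], [-1.1, -0.6], [-0.7, -0.2], [-1.1, -0.3], [-1.7, 0.2], [-0.6, 1.1], [0.3, -0.3], [-3.7, 2.1], [-0.7, 0.2], [0.1, 0.2]]
[[0.59933516 0.33135269 0.13753799]
 [0.59016703 0.29653968 0.13753799]]
offset [-339.1 -319.3  -40.7] rot 0
[ 0.42243521 -0.21299581  0.13      ]
offset [-120.9 -416.4  120. ] rot [-0.    -0.    -0.031]
```

```bash
python3 -m handwheel '[{"gripper":-1,"offset":[-20,-20,-40],"rotation":[0,0,0]},{"gripper":1,"offset":[-65,-60,-41],"rotation":[0,0,0]},{"gripper":1,"offset":[-110,-103,-41],"rotation":[0,0,0]},{"gripper":1,"offset":[-155,-146,-41],"rotation":[0,0,0]},{"gripper":1,"offset":[-200,-189,-41],"rotation":[0,0,0]},{"gripper":1,"offset":[-245,-232,-41],"rotation":[0,0,0]},{"gripper":1,"offset":[-290,-275,-41],"rotation":[0,0,0]},{"gripper":1,"offset":[-339,-319,-41],"rotation":[0,0,0]}]' 60 && python3 -m handwheel '[{"gripper":1,"offset":[-15,-55,5],"rotation":[0,0,0]},{"gripper":1,"offset":[-32,-112,10],"rotation":[0,0,0]},{"gripper":1,"offset":[-48,-170,20],"rotation":[0,0,0]},{"gripper":1,"offset":[-65,-225,30],"rotation":[0,0,-0.031]},{"gripper":1,"offset":[-82,-280,45],"rotation":[0,0,-0.031]},{"gripper":1,"offset":[-98,-335,70],"rotation":[0,0,-0.031]},{"gripper":1,"offset":[-114,-390,95],"rotation":[0,0,-0.031]},{"gripper":1,"offset":[-121,-416,120],"rotation":[0,0,-0.031]}]' && python3 - <<'E'
from fit import *
go([.4224,-.2130,.13],down(-.2)); print(ctrl.get_obs()['contact_force'])
T=Cam("top");S=Cam("scene"); p=T.proj(ctrl.get_obs()['tool_pos']);print(p,S.proj(ctrl.get_obs()['tool_pos']))
cv2.imwrite("pics/p1.png",np.hstack([tile(T.img,288,172,72,96,5.5),tile(S.img,200,90,72,96,5.5)]))
E
```

```text
t: 1.5
tool_pos: [0.3989, 0.2214, 0.2508]
tool_rot: [0.361, 3.119, 0.001]
contact_force: [0.1, 1.2, -0.5]
opening: -0.0001
grip_force: 0.0
t: 2.5
tool_pos: [0.4205, -0.2124, 0.13]
tool_rot: [0.318, 3.125, -0.001]
contact_force: [0.5, -0.9, 0.3]
opening: -0.0002
grip_force: 0.0
offset [-2.  -0.2 -0. ] rot [-0.001  0.001 -0.003]
[ 0.54454903 -0.93845158  0.34988917]
[325.27052647 245.14226806] [249.65683032 118.78240867]
```

View pics/p1.png

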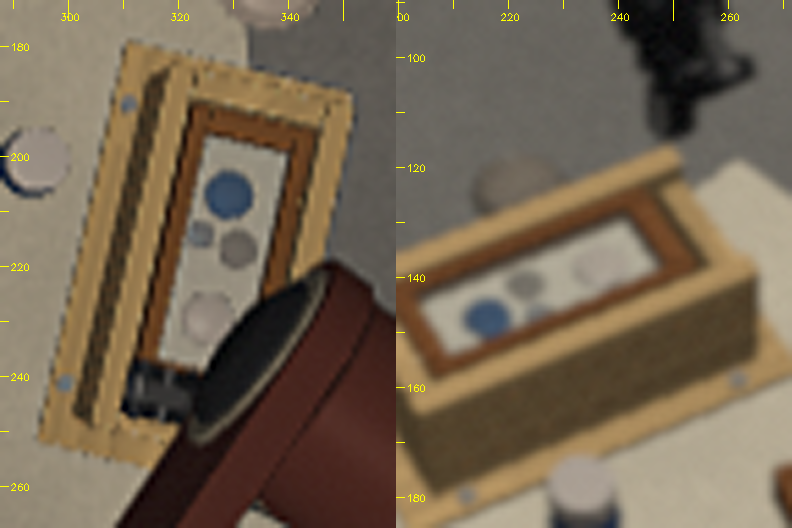

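The picture shows the shut fingers over the thumb end: in the top view they are seen at about (317,242), partly hidden by the arm, and in the scene view the tip is at about (249,114). I'll go down and feel for contact.

```bash
python3 -m handwheel '[{"gripper":1,"offset":[-1,0,15],"rotation":[0,0,0]},{"gripper":1,"offset":[-1,0,30],"rotation":[0,0,0]},{"gripper":1,"offset":[-1,0,40],"rotation":[0,0,0]},{"gripper":1,"offset":[-1,0,46],"rotation":[0,0,0]},{"gripper":1,"offset":[-1,0,49],"rotation":[0,0,0]},{"gripper":1,"offset":[-1,0,52],"rotation":[0,0,0]},{"gripper":1,"offset":[-1,0,55],"rotation":[0,0,0]},{"gripper":1,"offset":[-1,0,57],"rotation":[0,0,0]}]'
```

```text
t: 3.6
tool_pos: [0.4218, -0.2099, 0.0733]
tool_rot: [0.313, 3.126, -0.0]
contact_force: [0.4, -0.2, -0.6]
opening: 0.0001
grip_force: 0.0
```

```bash
python3 - <<'E'
from fit import *
T=Cam("top");S=Cam("scene"); P=ctrl.get_obs()['tool_pos'];print(T.proj(P),S.proj(P),ctrl.get_obs()['contact_force'])
cv2.imwrite("pics/p2.png",np.hstack([tile(T.img,288,172,72,96,5.5),tile(S.img,200,90,72,96,5.5)]))
E
```

```text
[321.22175952 242.94194538] [249.25756666 132.51766006] [-0.02627678 -0.55873291 -0.43375729]
```

View pics/p2.png

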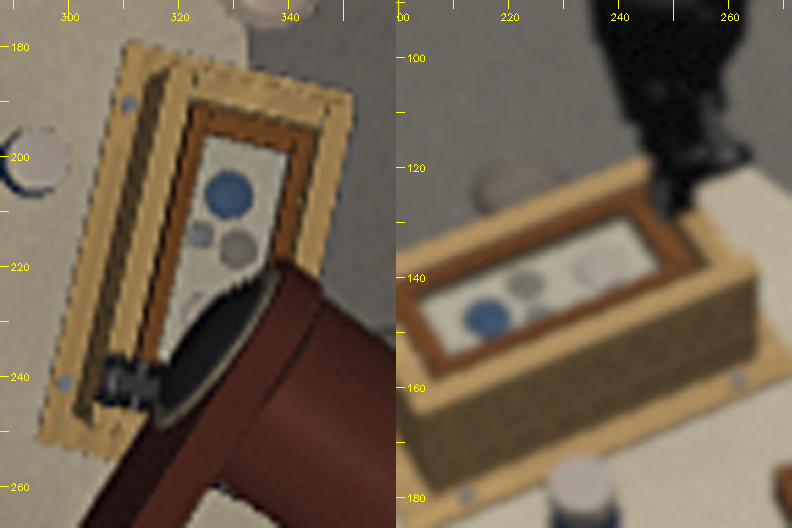

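The scene view shows the fingertip at about (251,129), over the end bar. The frame hasn't moved yet, so I'll keep going down.

```bash
python3 -m handwheel '[{"gripper":1,"offset":[0,2,1],"rotation":[0,0,0]},{"gripper":1,"offset":[0,2,2],"rotation":[0,0,0]},{"gripper":1,"offset":[0,2,3],"rotation":[0,0,0]},{"gripper":1,"offset":[0,2,4],"rotation":[0,0,0]},{"gripper":1,"offset":[0,2,5],"rotation":[0,0,0]},{"gripper":1,"offset":[0,2,6],"rotation":[0,0,0]},{"gripper":1,"offset":[0,2,7],"rotation":[0,0,0]},{"gripper":1,"offset":[0,2,8],"rotation":[0,0,0]}]'
python3 - <<'E'
from fit import *
T=Cam("top");S=Cam("scene"); P=ctrl.get_obs()['tool_pos'];print(P,ctrl.get_obs()['contact_force'])
A=cv2.imread("pics/scene0.png"); d=cv2.absdiff(A,S.img).max(2)[130:170,185:240]; print((d>25).sum())
A=cv2.imread("pics/top0.png"); d=cv2.absdiff(A,T.img).max(2)[180:215,300:350]; print((d>25).sum())
E
```

```text
t: 4.7
tool_pos: [0.4221, -0.2078, 0.0653]
tool_rot: [0.313, 3.126, -0.0]
contact_force: [-0.5, -0.7, -0.2]
opening: -0.0002
grip_force: 0.0
[ 0.42200399 -0.20775733  0.06515481] [ 0.60065559 -0.21895948 -1.10630094]
0
0
```

```bash
python3 -m handwheel '[{"gripper":1,"offset":[0,-2,1],"rotation":[0,0,0]},{"gripper":1,"offset":[0,-4,2],"rotation":[0,0,0]},{"gripper":1,"offset":[0,-4,3],"rotation":[0,0,0]},{"gripper":1,"offset":[0,-4,4],"rotation":[0,0,0]},{"gripper":1,"offset":[0,-4,5],"rotation":[0,0,0]},{"gripper":1,"offset":[0,-4,6],"rotation":[0,0,0]},{"gripper":1,"offset":[0,-4,7],"rotation":[0,0,0]},{"gripper":1,"offset":[0,-4,8],"rotation":[0,0,0]}]'
python3 - <<'E'
from fit import *
T=Cam("top");S=Cam("scene"); P=ctrl.get_obs()['tool_pos'];print(P,ctrl.get_obs()['contact_force'],S.proj(P))
A=cv2.imread("pics/scene0.png"); d=cv2.absdiff(A,S.img).max(2)[130:170,185:240]; print((d>25).sum())
A=cv2.imread("pics/top0.png"); d=cv2.absdiff(A,T.img).max(2)[180:215,300:350]; print((d>25).sum())
cv2.imwrite("pics/p3.png",np.hstack([tile(T.img,288,172,72,96,5.5),tile(S.img,200,90,72,96,5.5)]))
E
```

```text
t: 5.8
tool_pos: [0.4213, -0.2117, 0.0573]
tool_rot: [-0.313, -3.126, -0.0]
contact_force: [0.4, 0.1, -0.1]
opening: -0.0001
grip_force: 0.1
[ 0.42127084 -0.21168463  0.05719925] [ 0.96962048 -0.23731904 -0.95028957] [248.97340341 135.73888527]
0
7
```

View pics/p3.png

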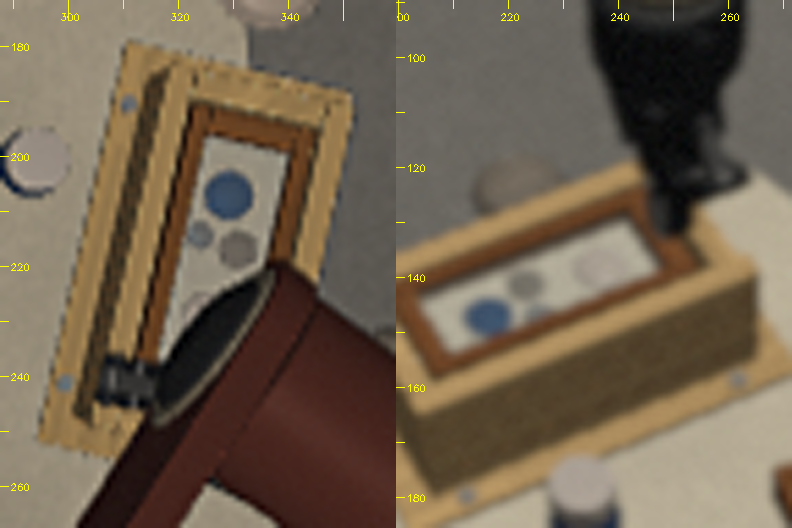

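```bash
python3 -m handwheel '[{"gripper":1,"offset":[0,0,1],"rotation":[0,0,0]},{"gripper":1,"offset":[0,0,2],"rotation":[0,0,0]},{"gripper":1,"offset":[0,0,3],"rotation":[0,0,0]},{"gripper":1,"offset":[0,0,4],"rotation":[0,0,0]},{"gripper":1,"offset":[0,0,5],"rotation":[0,0,0]},{"gripper":1,"offset":[0,0,6],"rotation":[0,0,0]},{"gripper":1,"offset":[0,0,7],"rotation":[0,0,0]},{"gripper":1,"offset":[0,0,8],"rotation":[0,0,0]}]'
python3 - <<'E'
from fit import *
T=Cam("top");S=Cam("scene"); P=ctrl.get_obs()['tool_pos'];print(P,ctrl.get_obs()['contact_force'],S.proj(P))
A=cv2.imread("pics/scene0.png"); d=cv2.absdiff(A,S.img).max(2)[130:170,185:240]; print((d>25).sum())
A=cv2.imread("pics/top0.png"); d=cv2.absdiff(A,T.img).max(2)[180:215,300:350]; print((d>25).sum())
p=S.img[:,:,:].max(2)[100:150,240:262]; print((p<55).sum(1).tolist())
E
```

```text
t: 6.9
tool_pos: [0.4213, -0.2117, 0.0492]
tool_rot: [0.313, 3.126, -0.0]
contact_force: [-0.2, 0.6, 0.8]
opening: -0.0001
grip_force: 0.1
[ 0.42125232 -0.21167419  0.04915865] [-0.38866847 -0.72594085 -0.49517465] [249.01215096 137.55916067]
286
133
[22, 22, 22, 22, 22, 21, 20, 20, 19, 19, 19, 19, 19, 19, 18, 18, 17, 14, 13, 12, 12, 12, 13, 13, 13, 13, 13, 11, 9, 7, 6, 7, 7, 7, 1, 0, 0, 0, 0, 0, 0, 0, 0, 0, 0, 0, 0, 0, 0, 0]
```

```bash
cat >> h.py <<'E'
def brown(img,box):
    c0,r0,c1,r1=box; k=4; im=cv2.resize(img[r0:r1,c0:c1],None,fx=k,fy=k,interpolation=cv2.INTER_CUBIC)
    h=cv2.cvtColor(im,cv2.COLOR_BGR2HSV); m=cv2.inRange(h,(3,110,40),(13,255,150))
    m=cv2.morphologyEx(m,cv2.MORPH_OPEN,np.ones((5,5)))
    cs,_=cv2.findContours(m,cv2.RETR_EXTERNAL,cv2.CHAIN_APPROX_NONE)
    if not cs: return None
    hull=cv2.convexHull(np.vstack([c for c in cs if cv2.contourArea(c)>60 or len(c)>80]))
    ap=cv2.approxPolyN(hull,4,ensure_convex=True) if hasattr(cv2,'approxPolyN') else cv2.approxPolyDP(hull,8,True)
    return (ap.reshape(-1,2)+.5)/k-.5+[c0,r0], m
E
python3 - <<'E'
from h import *
T=Cam("top");S=Cam("scene")
for i,b in((cv2.imread("pics/scene0.png"),(184,105,275,175)),(S.img,(184,105,275,175)),(cv2.imread("pics/top0.png"),(300,175,360,262)),(T.img,(300,175,360,262))):
    r=brown(i,b); print(r[0].round(1).tolist(), (r[1]>0).sum()/16)
i=cv2.imread("pics/scene0.png"); print(cv2.cvtColor(i,cv2.COLOR_BGR2HSV)[[148,158,150,170,168],[203,208,195,215,235]].tolist())
E
```

```text
[[206.6, 157.9], [197.6, 142.4], [244.4, 123.4], [254.6, 138.1]] 291.1875
[[206.9, 157.1], [196.9, 140.4], [244.4, 125.1], [254.9, 138.1]] 281.9375
[[334.9, 241.9], [311.1, 242.4], [322.4, 190.6], [344.9, 194.9]] 202.4375
[[359.4, 237.4], [359.4, 261.4], [313.1, 261.4], [338.9, 219.9]] 1185.1875
[[13, 167, 110], [17, 130, 110], [19, 116, 145], [18, 121, 82], [18, 119, 133]]
```

```bash
cat > st.py <<'E'
from h import *
T=Cam("top");S=Cam("scene"); P=ctrl.get_obs()['tool_pos'];print(P.round(4),ctrl.get_obs()['contact_force'].round(1))
print(brown(S.img,(184,95,275,175))[0].round(1).tolist()); 
E
python3 -m handwheel '[{"gripper":1,"offset":[0,0,1],"rotation":[0,0,0]},{"gripper":1,"offset":[0,0,2],"rotation":[0,0,0]},{"gripper":1,"offset":[0,0,3],"rotation":[0,0,0]},{"gripper":1,"offset":[0,0,4],"rotation":[0,0,0]},{"gripper":1,"offset":[0,0,5],"rotation":[0,0,0]},{"gripper":1,"offset":[0,0,6],"rotation":[0,0,0]},{"gripper":1,"offset":[0,0,7],"rotation":[0,0,0]},{"gripper":1,"offset":[0,0,8],"rotation":[0,0,0]}]'; python3 st.py
python3 -m handwheel '[{"gripper":1,"offset":[0,0,1],"rotation":[0,0,0]},{"gripper":1,"offset":[0,0,2],"rotation":[0,0,0]},{"gripper":1,"offset":[0,0,3],"rotation":[0,0,0]},{"gripper":1,"offset":[0,0,4],"rotation":[0,0,0]},{"gripper":1,"offset":[0,0,4],"rotation":[0,0,0]},{"gripper":1,"offset":[0,0,4],"rotation":[0,0,0]},{"gripper":1,"offset":[0,0,4],"rotation":[0,0,0]},{"gripper":1,"offset":[0,0,4],"rotation":[0,0,0]}]'; python3 st.py
```

```text
t: 8.1
tool_pos: [0.4213, -0.2117, 0.0413]
tool_rot: [0.313, 3.126, 0.0]
contact_force: [0.4, -0.7, -0.9]
opening: -0.0001
grip_force: 0.0
[ 0.4212 -0.2117  0.0411] [ 0.  -0.2 -0.5]
[[210.9, 155.4], [194.9, 132.6], [244.9, 130.1], [254.4, 138.9]]
t: 9.2
tool_pos: [0.4213, -0.2117, 0.0373]
tool_rot: [0.313, 3.126, -0.0]
contact_force: [-0.9, -0.6, -0.9]
opening: -0.0002
grip_force: 0.0
[ 0.4213 -0.2117  0.0373] [0.4 0.1 0.1]
[[210.9, 155.4], [196.1, 132.9], [244.1, 129.6], [254.6, 138.4]]
```

The far corners rose about 10 px and haven't changed between the last two calls, so the frame has tipped fully and is resting. I'll lift off and move over the raised end with the gripper open.

```bash
python3 -m handwheel '[{"gripper":1,"offset":[0,0,-6],"rotation":[0,0,0]},{"gripper":1,"offset":[0,0,-20],"rotation":[0,0,0]},{"gripper":1,"offset":[0,0,-50],"rotation":[0,0,0]},{"gripper":1,"offset":[0,0,-90],"rotation":[0,0,0]},{"gripper":-1,"offset":[-10,0,-130],"rotation":[0,0,0]},{"gripper":-1,"offset":[-60,0,-130],"rotation":[0,0,0]},{"gripper":-1,"offset":[-120,0,-130],"rotation":[0,0,0]},{"gripper":-1,"offset":[-120,0,-130],"rotation":[0,0,0]}]'
python3 - <<'E'
from fit import *
T=Cam("top");S=Cam("scene"); o=ctrl.get_obs();P=o['tool_pos'];r=R.from_rotvec(o['tool_rot']);print(P,T.proj(P),S.proj(P))
for y in(-50,0,50):print(y,S.proj(P+r.apply([0,y/1e3,-.013])).round(1))
print(brown(S.img,(184,95,275,175))[0].round(1).tolist())
g=S.img.max(2); 
a=tile(S.img,180,50,110,130,4); b=tile(T.img,285,160,85,130,4)
cv2.imwrite("pics/p4.png",np.hstack([a,b[:a.shape[0]]]))
E
```

```text
t: 10.3
tool_pos: [0.5412, -0.2359, 0.1664]
tool_rot: [-0.311, -3.125, -0.002]
contact_force: [-0.2, 0.9, -0.5]
opening: 0.0724
grip_force: 0.0
[ 0.5390316  -0.2354691   0.16749785] [338.1345071  200.18290224] [208.05181273 124.92784152]
-50 [199.5 109.2]
0 [207.6 121.5]
50 [216.1 134.4]
[[211.4, 155.4], [195.4, 132.9], [247.6, 129.4], [253.9, 138.4]]
```

View pics/p4.png

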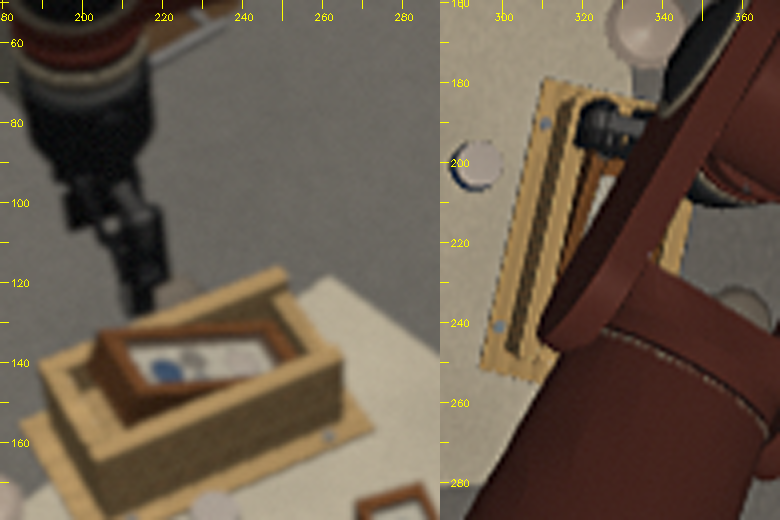

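The picture (my last view) shows the frame tipped, with its raised front edge from about (203.8,132.8) to (211,145). The open finger's tip is at about (215,127), about 5 px above its prediction. Together with the touch height, this says the tips sit about 20 mm short of the reported TCP. Next I'll check how far the frame slid.

```bash
cat >> fit.py <<'E'
N=[.493,-.2273,-.2]
def tipped(P,s=0,th=25):
    P=np.asarray(P,float); t=np.radians(th); x=P[:,0]+4-s; z=P[:,2]
    return np.stack([x*np.cos(t)-z*np.sin(t)-4,P[:,1],x*np.sin(t)+z*np.cos(t)+46],1)
E
python3 - <<'E'
from fit import *
S=Cam("scene");T=Cam("top")
for s in(0,5,10):print(s,S.proj(nest(N,tipped([(75,-33,34),(75,33,34),(75,33,0),(-75,33,34),(-75,-33,34)],s))).round(1).tolist(), tipped([(75,0,34),(75,0,0)],s).round(1).tolist())
print(S.proj(nest(N,[(92,50,80),(92,-50,80)])).round(1).tolist())
go(nest(N,[(48,0,66)])[0],down(-.2))
E
```

```text
0 [[202.5, 131.8], [212.9, 148.1], [209.1, 157.3], [257.1, 144.3], [246.3, 129.2]] [[53.2, 0.0, 110.2], [67.6, 0.0, 79.4]]
5 [[204.0, 131.7], [214.5, 148.0], [210.6, 157.1], [258.5, 144.2], [247.7, 129.1]] [[48.7, 0.0, 108.1], [63.1, 0.0, 77.3]]
10 [[205.6, 131.6], [216.0, 147.8], [212.2, 156.9], [259.9, 144.1], [249.0, 129.0]] [[44.2, 0.0, 106.0], [58.5, 0.0, 75.2]]
[[203.6, 164.9], [188.5, 140.0]]
offset [ -1.8  -1.  102.2] rot [-0.     0.001  0.   ]
```

```bash
python3 -m handwheel '[{"gripper":-1,"offset":[-1,-1,30],"rotation":[0,0,0]},{"gripper":-1,"offset":[-1,-1,60],"rotation":[0,0,0]},{"gripper":-1,"offset":[-1,-1,80],"rotation":[0,0,0]},{"gripper":-1,"offset":[-1,-1,90],"rotation":[0,0,0]},{"gripper":-1,"offset":[-1,-1,96],"rotation":[0,0,0]},{"gripper":-1,"offset":[-1,-1,100],"rotation":[0,0,0]},{"gripper":-1,"offset":[-1,-1,104],"rotation":[0,0,0]},{"gripper":-1,"offset":[-1,-1,107],"rotation":[0,0,0]}]'; python3 st.py
```

```text
t: 11.5
tool_pos: [0.54, -0.2369, 0.0605]
tool_rot: [0.313, 3.125, -0.0]
contact_force: [-0.1, -0.3, -0.1]
opening: 0.0855
grip_force: 0.0
[ 0.5396 -0.2366  0.0601] [ 0.2 -0.3  0.3]
[[206.6, 157.1], [190.1, 95.1], [217.1, 94.6], [255.1, 138.1]]
```

Now I'll close gently.

```bash
python3 -m handwheel '[{"gripper":-1,"offset":[0,0,2],"rotation":[0,0,0]},{"gripper":-0.5,"offset":[0,0,2],"rotation":[0,0,0]},{"gripper":0,"offset":[0,0,2],"rotation":[0,0,0]},{"gripper":0,"offset":[0,0,2],"rotation":[0,0,0]},{"gripper":0.2,"offset":[0,0,2],"rotation":[0,0,0]},{"gripper":0.2,"offset":[0,0,2],"rotation":[0,0,0]},{"gripper":0.2,"offset":[0,0,2],"rotation":[0,0,0]},{"gripper":0.2,"offset":[0,0,2],"rotation":[0,0,0]}]' 40; python3 st.py
```

```text
t: 12.6
tool_pos: [0.5399, -0.2369, 0.0586]
tool_rot: [0.313, 3.125, -0.001]
contact_force: [0.4, -0.2, 2.8]
opening: 0.065
grip_force: 47.8
[ 0.5399 -0.2369  0.0586] [-0.1 -2.1  2.6]
[[205.6, 157.6], [189.9, 94.6], [217.1, 94.6], [254.6, 137.9]]
```

```bash
python3 -m handwheel '[{"gripper":0.2,"offset":[0,0,0],"rotation":[0,0,0]},{"gripper":0.2,"offset":[0,0,-2],"rotation":[0,0,0]},{"gripper":0.2,"offset":[0,0,-8],"rotation":[0,0,0]},{"gripper":0.2,"offset":[0,0,-20],"rotation":[0,0,0]},{"gripper":0.2,"offset":[0,0,-40],"rotation":[0,0,0]},{"gripper":0.2,"offset":[0,0,-70],"rotation":[0,0,0]},{"gripper":0.2,"offset":[0,0,-100],"rotation":[0,0,0]},{"gripper":0.2,"offset":[0,0,-125],"rotation":[0,0,0]}]' 110; python3 - <<'E'
from fit import *
S=Cam("scene");T=Cam("top"); o=ctrl.get_obs(); P=o['tool_pos']; print(o['contact_force'].round(1),o['wrist_torque'].round(2),P,o['grip_force'],o['opening'])
d=P[2]-.0586
for s in(0,5):
  Q=nest(N,tipped([(75,-33,34),(75,33,34),(75,33,0),(-75,33,34),(-75,-33,34),(-75,33,0)],s))+[0,0,d]
  print(S.proj(Q).round(1).tolist());print(T.proj(Q).round(1).tolist())
# brown mask largest comps
for c,b in((S,(170,70,290,160)),(T,(285,150,370,270))):
    q=brown(c.img,b); n,l,st,ce=cv2.connectedComponentsWithStats(q[1]); print([ (np.r_[s[:2]/4+b[:2],s[2:4]/4].round(1).tolist(),int(s[4]/16)) for s in st[1:] if s[4]>300])
cv2.imwrite("pics/lift_s.png",S.img);cv2.imwrite("pics/lift_t.png",T.img)
E
```

```text
t: 13.7
tool_pos: [0.5396, -0.2363, 0.1861]
tool_rot: [0.313, 3.125, 0.0]
contact_force: [0.8, 0.5, -3.2]
opening: 0.0634
grip_force: 121.5
[ 0.6 -0.1 -2.9] [-0.06 -0.14 -0.03] [ 0.54147762 -0.23741945  0.18869261] 121.69990539550781 0.06320883139403888
[[197.2, 97.2], [208.6, 114.2], [204.5, 124.9], [257.3, 112.6], [245.5, 96.9], [252.6, 122.6]]
[[359.5, 198.8], [332.9, 192.8], [331.4, 188.3], [316.7, 246.1], [341.8, 251.9], [315.8, 240.1]]
[[199.0, 97.2], [210.3, 114.1], [206.2, 124.8], [258.8, 112.5], [247.0, 96.9], [254.1, 122.5]]
[[358.9, 200.7], [332.3, 194.6], [330.8, 190.1], [316.2, 247.8], [341.2, 253.5], [315.3, 241.7]]
[([216.0, 99.2, 42.0, 26.2], 436), ([197.5, 100.8, 16.2, 25.0], 129)]
[([307.8, 154.5, 62.2, 115.5], 2885), ([347.2, 221.0, 4.5, 9.8], 22)]
```

```bash
python3 - <<'E'
from fit import *
im=cv2.imread("pics/lift_s.png")
h=cv2.cvtColor(im,cv2.COLOR_BGR2HSV)
for c in range(196,262,4):
    print(c,[f"{a[0]}/{a[1]}/{a[2]}" for a in h[94:130:1,c][::2].tolist()])
E
```

```text
196 ['18/16/82', '23/18/58', '18/21/60', '21/26/68', '21/22/80', '17/20/91', '18/30/102', '17/50/92', '13/53/87', '20/30/103', '21/23/109', '19/25/111', '18/24/108', '18/24/107', '21/24/107', '21/24/108', '20/21/107', '18/25/104']
200 ['60/13/19', '100/51/15', '13/85/21', '13/151/64', '12/148/62', '13/170/60', '13/163/61', '13/161/65', '12/159/64', '13/164/67', '13/129/73', '14/64/88', '18/32/105', '18/23/109', '23/22/105', '21/24/107', '19/27/105', '21/25/104']
204 ['75/34/15', '110/55/14', '11/82/25', '11/114/47', '120/21/24', '9/80/32', '14/162/71', '13/166/63', '12/157/65', '14/160/67', '12/162/66', '13/162/66', '13/164/67', '12/135/72', '14/62/87', '16/28/99', '20/22/105', '19/26/107']
208 ['165/20/26', '150/28/18', '16/40/71', '13/89/60', '0/12/21', '15/43/24', '14/130/47', '15/67/23', '150/13/20', '0/38/20', '10/53/43', '12/45/57', '14/65/59', '13/76/54', '13/112/59', '13/170/60', '14/65/78', '21/24/107']
212 ['30/12/65', '30/12/62', '30/10/51', '15/11/45', '130/38/20', '0/20/13', '90/23/11', '165/30/17', '90/21/12', '150/16/16', '30/32/16', '90/34/15', '100/51/15', '90/13/19'
[... 2213 characters left out ...]
9/26/107', '19/25/110', '22/26/108', '23/21/107', '13/44/105', '12/114/112', '12/162/110', '13/158/97', '13/153/95', '13/166/95', '14/165/51', '12/161/54', '13/172/55', '13/166/63', '17/119/122', '18/114/165', '18/115/162']
256 ['23/19/105', '20/22/104', '21/24/107', '20/21/107', '24/24/106', '18/24/107', '21/24/108', '19/26/106', '11/71/112', '12/131/105', '13/168/91', '13/135/53', '14/73/70', '18/38/88', '21/38/129', '20/44/178', '21/50/182', '18/75/174']
260 ['25/26/109', '22/26/108', '19/26/108', '19/26/108', '20/21/107', '21/24/107', '19/26/108', '20/22/106', '21/24/106', '17/22/105', '19/27/105', '18/23/109', '19/25/110', '20/44/161', '22/45/181', '21/45/183', '21/46/184', '22/45/181']
```

```bash
cat >> fit.py <<'E'
b=np.array([.53788,.27205,-.25751])
G=(np.array([.5399,-.2369,.0586]),down(-.2))       # tool at grasp
f0=nest(N,tipped([(0,0,0)]))[0]; Rf0=R.from_euler('z',-.2)*R.from_euler('y',-25,degrees=True)
Rft=G[1].inv()*Rf0; pft=G[1].inv().apply(f0-G[0])  # frame in tool
RB=R.from_matrix(Rb(b[2]))
def hang(x,y,z):
    F=board(b,[(x,y,z)])[0]; Rt=RB*Rft.inv(); return F-Rt.apply(pft),Rt
E
python3 - <<'E'
from fit import *
print("frame in tool",pft)
o=ctrl.get_obs(); p=np.array([.5396,-.2363,.1861])
A=hang(15,55,110);H=hang(15,55,40);print("targets",A[0],H[0],A[1].apply([0,0,1]))
go(*A)
F=p+G[1].apply(pft); C=[(sx*75,sy*33,z) for sx in(-1,1) for sy in(-1,1) for z in(0,34)]
W=F+Rf0.apply(np.array(C)/1e3); print("board coords now",(RB.inv().apply(W-[b[0],b[1],.09])*1e3).round()[:, :].tolist())
E
```

```text
frame in tool [4.82471169e-02 9.10475330e-05 1.09095270e-02]
targets [0.52326715 0.33267959 0.20417895] [0.57277387 0.31964164 0.15643907] [ 0.36225473 -0.09540235 -0.92718385]
offset [130.7 555.2 -17.4] rot [ 0.009 -0.377  0.058]
board coords now [[51.0, -531.0, 24.0], [63.0, -532.0, 56.0], [48.0, -465.0, 27.0], [61.0, -466.0, 58.0], [190.0, -523.0, -32.0], [202.0, -524.0, -0.0], [187.0, -457.0, -29.0], [200.0, -458.0, 2.0]]
```

```bash
python3 -m handwheel '[{"gripper":0.2,"offset":[15,5,-15],"rotation":[0,0,0]},{"gripper":0.2,"offset":[35,30,-35],"rotation":[0.001,-0.05,0.008]},{"gripper":0.2,"offset":[55,70,-50],"rotation":[0.003,-0.12,0.018]},{"gripper":0.2,"offset":[75,115,-60],"rotation":[0.004,-0.19,0.03]},{"gripper":0.2,"offset":[90,160,-60],"rotation":[0.006,-0.26,0.04]},{"gripper":0.2,"offset":[100,205,-60],"rotation":[0.008,-0.33,0.05]},{"gripper":0.2,"offset":[110,245,-60],"rotation":[0.009,-0.377,0.058]},{"gripper":0.2,"offset":[110,280,-60],"rotation":[0.009,-0.377,0.058]}]' 110; python3 - <<'E'
from fit import *
go(*hang(15,55,90)); go(*hang(15,55,45))
E
```

```text
t: 14.8
tool_pos: [0.4853, 0.0613, 0.2418]
tool_rot: [0.355, 2.746, -0.065]
contact_force: [0.9, -0.7, -2.1]
opening: 0.0634
grip_force: 121.6
offset [ 35.3 272.   41.7] rot [ 0.002 -0.009 -0.   ]
offset [ 15.9 271.9  82.3] rot [ 0.002 -0.009 -0.   ]
```

```bash
python3 -m handwheel '[{"gripper":0.2,"offset":[5,35,3],"rotation":[0,-0.009,0]},{"gripper":0.2,"offset":[10,75,8],"rotation":[0,-0.009,0]},{"gripper":0.2,"offset":[16,120,14],"rotation":[0,-0.009,0]},{"gripper":0.2,"offset":[21,165,20],"rotation":[0,-0.009,0]},{"gripper":0.2,"offset":[27,210,28],"rotation":[0,-0.009,0]},{"gripper":0.2,"offset":[32,250,35],"rotation":[0,-0.009,0]},{"gripper":0.2,"offset":[35,268,41],"rotation":[0,-0.009,0]},{"gripper":0.2,"offset":[35,272,42],"rotation":[0,-0.009,0]}]' 110; python3 - <<'E'
from fit import *
S=Cam("scene");T=Cam("top"); cv2.imwrite("pics/h_s.png",S.img);cv2.imwrite("pics/h_t.png",T.img)
o=ctrl.get_obs();r=R.from_rotvec(o['tool_rot']); p=o['tool_pos']; print(p)
go(*hang(15,55,90))
F=p+r.apply(pft); Rf=r*Rft
C=[(75,33,34),(75,-33,34),(-75,33,34),(-75,-33,34),(75,33,0),(75,-33,0),(-75,33,0),(-75,-33,0),(61,19,30),(-61,19,30),(-61,-19,30),(61,-19,30)]
W=F+Rf.apply(np.array(C)/1e3); print("top",T.proj(W).round(1).tolist());print("scene",S.proj(W).round(1).tolist())
for c,n in((T,'t'),(S,'s')):
    q=c.proj(W); lo=(q.min(0)-8).astype(int);hi=(q.max(0)+8).astype(int)
    h=cv2.cvtColor(c.img,cv2.COLOR_BGR2HSV); m=cv2.inRange(h,(9,85,38),(15,255,118)); w=cv2.inRange(h,(0,0,100),(40,60,255))
    print(n,lo)
    for y in range(lo[1],hi[1]): print(y,''.join('B' if m[y,x] else ('w' if w[y,x] else ('#' if h[y,x,2]<36 else '.')) for x in range(lo[0],hi[0])))
E
```

```text
t: 15.8
tool_pos: [0.539, 0.3273, 0.1896]
tool_rot: [0.353, 2.739, -0.07]
contact_force: [0.5, 0.0, -3.4]
opening: 0.0635
grip_force: 121.7
[0.53970227 0.32655995 0.1909933 ]
offset [ 2.8  1.7 -0.6] rot [-0.     0.    -0.001]
top [[98.6, 194.0], [124.6, 201.6], [104.2, 233.5], [127.5, 240.4], [105.8, 185.2], [131.1, 192.6], [110.5, 224.6], [133.2, 231.3], [105.5, 198.6], [109.5, 230.6], [123.0, 234.5], [120.2, 202.9]]
scene [[396.5, 277.8], [376.6, 249.2], [422.0, 278.3], [403.6, 253.1], [382.5, 287.7], [363.4, 259.2], [409.3, 287.0], [391.6, 261.9], [393.2, 272.9], [414.4, 273.8], [403.7, 259.1], [381.9, 256.6]]
t [ 90 177]
177 .....................B...BB.......BB##B.BBBBBBBBBBB
178 ..........................BBBB.....BBB.....BBBB.BB#
179 ............................B.BBB..BB........BB.BB#
180 .................................BB............BB.#
181 .................B.................B.BB........BB#B
182 .................B.B.B................BBBB.....BBBB
183 .................B..BBBBB................BBBB..BB..
184 .................B......B.BBB...............BB.....
185 ...............
[... 7140 characters left out ...]
.BBB.........BBBBBBBB....######BBBBBBBBB.......wwwwwwwwwwwww
287 .................BBB........BBBBBBBB...B.....BBB.............wwwwwwwwwwwwww
288 .................B.B.........BBBBB...........................wwwwwwwwwwwwww
289 ...................BB..........B...wwwwwwwww.................wwwwwwwwwwwwww
290 ...................BBB...........wwwwwwwwwww................wwwwwwwwwwwwwww
291 ...................BBB...........wwwwwwwwwwwww.............wwwwwwwwwwwwwwww
292 ...................BBBB...........wwwwwwwwwwwww...........wwwwwwwwwwwwwwwww
293 ....................BBB............wwwwwwwwwwwwwww.....wwwwwwwwwwwwwwwwwwww
294 .....................BBB...........wwwwwwwwwwwwwwwwwwwwwwwwwwwwwwwwwwwwwwww
```

```bash
cat > ff.py <<'E'
from fit import *
bias={'t':np.array([-.4,-.3]),'s':np.array([-.8,-.4])}   # proj-obs of the pegs
def ffit(T,S,to,so,prior=(3,3,3,.03,.03,.03)):
    o=ctrl.get_obs();r=R.from_rotvec(o['tool_rot']);p=o['tool_pos'];F=p+r.apply(pft);Rf=r*Rft
    def W(v,C): return F+v[:3]/1e3+(Rf*R.from_rotvec(v[3:])).apply(np.array(C,float)/1e3)
    def g(v):
        e=[(c.proj(W(v,[C]))[0]-q-bias[k])/.7 for c,k,ob in((T,'t',to),(S,'s',so)) for C,q in ob]
        return np.concatenate(e+[v/np.array(prior)*.7])
    v=least_squares(g,np.zeros(6),loss='soft_l1').x
    print("shift mm",v[:3].round(1),"rot(frame axes)",v[3:].round(3)); print((g(v)[:-6].reshape(-1,2)*.7).round(1).tolist())
    M=RB.inv()*Rf*R.from_rotvec(v[3:]); q=RB.inv().apply(W(v,[(50,18,0),(50,-18,0),(0,0,0)])-[b[0],b[1],.09])*1e3
    print("board coords hole L,R,origin",q.round(1).tolist(),"rot vs board",M.as_rotvec().round(3))
E
python3 - <<'E'
from ff import *
S=Cam("scene");T=Cam("top")
ffit(T,S,[((75,33,0),(106.8,187.2)),((75,-33,0),(131.5,193.8)),((75,33,34),(99.7,195)),((-75,33,34),(104.5,234)),((-75,-33,34),(128,240.7)),((-75,-33,0),(133.3,232.7))],
 [((75,-33,0),(365.6,261)),((75,-33,34),(378.5,250.7)),((75,33,0),(385.8,288.8)),((75,33,34),(398.3,276.8))],prior=(8,8,8,.05,.05,.05))
E
```

```text
shift mm [-2.7  3.1 -6.8] rot(frame axes) [ 0.025 -0.01  -0.011]
[[-0.7, -0.2], [-0.0, 0.4], [-0.4, 1.0], [-0.0, 0.5], [-0.1, 0.3], [-0.0, -0.9], [-0.4, -0.3], [-0.4, -0.2], [-1.1, -0.2], [0.1, 1.6]]
board coords hole L,R,origin [[61.3, 72.7, 87.3], [60.8, 36.7, 86.4], [11.1, 55.3, 86.2]] rot vs board [ 0.025 -0.012 -0.013]
```

```bash
python3 - <<'E'
from fit import *
o=ctrl.get_obs();r=R.from_rotvec(o['tool_rot']); print((r.inv()*RB).as_matrix().round(3)); print(r.inv().apply(RB.apply([4,0,-60])))
E
```

```text
[[-0.907  0.002  0.421]
 [ 0.002  1.    -0.   ]
 [-0.421  0.001 -0.907]]
[-2.88863763e+01  9.86069661e-03  5.27406595e+01]
```

```bash
python3 -m handwheel '[{"gripper":0.2,"offset":[-4,0,7],"rotation":[0,0,0]},{"gripper":0.2,"offset":[-9,0,15],"rotation":[0,0,0]},{"gripper":0.2,"offset":[-13,0,24],"rotation":[0,0,0]},{"gripper":0.2,"offset":[-17,0,32],"rotation":[0,0,0]},{"gripper":0.2,"offset":[-21,0,39],"rotation":[0,0,0]},{"gripper":0.2,"offset":[-25,0,46],"rotation":[0,0,0]},{"gripper":0.2,"offset":[-29,0,53],"rotation":[0,0,0]},{"gripper":0.2,"offset":[-29,0,53],"rotation":[0,0,0]}]' 110; python3 - <<'E'
from fit import *
S=Cam("scene");T=Cam("top")
o=ctrl.get_obs();r=R.from_rotvec(o['tool_rot']); p=o['tool_pos']; print(p,o['contact_force'])
F=p+r.apply(pft)+np.array([-2.7,3.1,-6.8])/1e3; Rf=r*Rft
C=[(75,33,34),(75,-33,34),(-75,33,34),(-75,-33,34),(75,33,0),(75,-33,0),(-75,33,0),(-75,-33,0)]
W=F+Rf.apply(np.array(C)/1e3); print("top",T.proj(W).round(1).tolist());print("scene",S.proj(W).round(1).tolist())
for c,n in((T,'t'),(S,'s')):
    q=c.proj(W); lo=(q.min(0)-5).astype(int);hi=(q.max(0)+6).astype(int)
    h=cv2.cvtColor(c.img,cv2.COLOR_BGR2HSV); m=cv2.inRange(h,(9,85,38),(15,255,118)); w=cv2.inRange(h,(0,0,100),(40,60,255))
    print(n,lo)
    for y in range(lo[1],hi[1]): print(y,''.join('B' if m[y,x] else ('w' if w[y,x] else ('#' if h[y,x,2]<36 else '.')) for x in range(lo[0],hi[0])))
E
```

```text
t: 17.0
tool_pos: [0.5858, 0.3148, 0.153]
tool_rot: [0.356, 2.736, -0.068]
contact_force: [0.0, -0.0, -2.5]
opening: 0.0638
grip_force: 121.7
[0.58570375 0.31512067 0.15374019] [-0.81977218 -0.09742465 -2.42040768]
top [[110.4, 178.6], [135.1, 185.8], [114.6, 217.7], [136.8, 224.2], [116.9, 170.7], [140.9, 177.7], [120.3, 209.6], [142.0, 215.9]]
scene [[372.6, 296.9], [354.1, 268.4], [400.2, 295.3], [383.0, 270.2], [359.3, 306.2], [341.7, 277.8], [388.2, 303.5], [371.6, 278.5]]
t [105 165]
165 B..........B.BBBBBBB........B.BBB..B.wwwwww
166 .............BBBBBB.BBBB.......BBBBBBB.wwww
167 ................B..BBBBBBB........BBBBBBB.w
168 ..BB.............BB..B.BBBBB..........BBBB.
169 ...BBB.B..................BBBBB..........BB
170 .....BBB.BB..................BB..BBB.......
171 .........BBBBBBB...................BBBB....
172 ............BBBBBBB.....................B..
173 .B.....B.B.BBBBBBBBBBBBBB..................
174 .B..BBB..BBBBBBBBBBBBBBBBB.................
175 w.BBB...##BBBBBBBBBBBBBBBBBBBB.............
176 .B..#.###BBBBBBBBBBBBBBBBBBBBBBBB..........
177 ##..####BBBBBBBBBBBBBBBBB
[... 5501 characters left out ...]
BBB####BBBB....wwwwwwwwww
303 ...............BBBBBBBBBBBBBB.....##.BBBBBBBBBBBB.BBBB......wwwwwwwwww
304 w.............BBBBBBBBBBBBBBBBBBBBBBBBBBB.....BBBBBB.........wwwwwwwww
305 w.............BBBBBB...BBBBBB.....B............BBB...........wwwwwwwww
306 ww.............BBBB...........................................wwwwwwww
307 ww.............................................................wwwwwww
308 www.............................................................wwwwww
309 wwww..............................................B...............wwww
310 wwww...............................................B...............www
311 wwwww..............................................................www
```

```bash
python3 - <<'E'
from ff import *
S=Cam("scene");T=Cam("top")
ffit(T,S,[((75,-33,0),(142.3,177.3)),((75,33,0),(117.5,172.3)),((75,33,34),(111.5,179)),((-75,33,34),(115.5,217.8)),((-75,-33,34),(137.7,223.8))],
 [((75,-33,0),(341.6,277.5)),((75,-33,34),(354.5,268.2)),((75,33,0),(361,306)),((75,33,34),(373,294.3))],prior=(8,8,8,.05,.05,.05))
E
```

```text
shift mm [-1.9  2.2 -6.3] rot(frame axes) [ 0.043 -0.015 -0.011]
[[-0.4, 0.5], [-0.2, -1.1], [-0.1, 0.5], [-0.2, 0.1], [0.3, 0.1], [0.2, 0.3], [-0.6, -0.4], [-0.7, -0.7], [0.2, 1.0]]
board coords hole L,R,origin [[66.5, 73.1, 27.5], [66.1, 37.1, 25.9], [16.3, 55.8, 25.9]] rot vs board [ 0.045 -0.018 -0.013]
```

The holes are within 1.5 mm of the peg axes and the frame is about 26 mm off the board, so I'll move in along the board's normal.

```bash
python3 -m handwheel '[{"gripper":0.2,"offset":[0,0,2],"rotation":[0,0,0]},{"gripper":0.2,"offset":[-1,0,3],"rotation":[0,0,0]},{"gripper":0.2,"offset":[-2,0,5],"rotation":[0,0,0]},{"gripper":0.2,"offset":[-2.5,0,7],"rotation":[0,0,0]},{"gripper":0.2,"offset":[-3,0,9],"rotation":[0,0,0]},{"gripper":0.2,"offset":[-4,0,11],"rotation":[0,0,0]},{"gripper":0.2,"offset":[-4.5,0,12.5],"rotation":[0,0,0]},{"gripper":0.2,"offset":[-4.5,0,12.5],"rotation":[0,0,0]}]' 110; cat > cf.py <<'E'
from fit import *
o=ctrl.get_obs();r=R.from_rotvec(o['tool_rot']);p=o['tool_pos']
F=p+r.apply(pft)+np.array([-1.9,2.2,-6.3])/1e3
print("frame origin in board",(RB.inv().apply(F-[b[0],b[1],.09])*1e3).round(1),"force in board axes",RB.inv().apply(o['contact_force']).round(1),"torque",RB.inv().apply(o['wrist_torque']).round(2), "rot",(RB.inv()*r*Rft).as_rotvec().round(3))
E
python3 cf.py;python3 cf.py
```

```text
t: 18.2
tool_pos: [0.594, 0.3129, 0.1433]
tool_rot: [0.356, 2.736, -0.067]
contact_force: [-0.9, 0.8, -4.1]
opening: 0.0633
grip_force: 121.7
frame origin in board [14.3 55.6 12.1] force in board axes [-3.7  0.5 -2. ] torque [ 0.1   0.35 -0.08] rot [ 0.001 -0.001 -0.002]
frame origin in board [14.3 55.6 12.1] force in board axes [-3.7  0.5 -2. ] torque [ 0.1   0.35 -0.08] rot [ 0.001 -0.001 -0.002]
```

```bash
python3 -m handwheel '[{"gripper":0.2,"offset":[-0.8,0,1.8],"rotation":[0,0,0]},{"gripper":0.2,"offset":[-1.5,0,3.3],"rotation":[0,0,0]},{"gripper":0.2,"offset":[-2.1,0,4.6],"rotation":[0,0,0]},{"gripper":0.2,"offset":[-2.5,0,5.5],"rotation":[0,0,0]},{"gripper":0.2,"offset":[-2.9,0,6.4],"rotation":[0,0,0]},{"gripper":0.2,"offset":[-3.4,0,7.3],"rotation":[0,0,0]},{"gripper":0.2,"offset":[-3.8,0,8.2],"rotation":[0,0,0]},{"gripper":0.2,"offset":[-3.8,0,8.2],"rotation":[0,0,0]}]' 110; python3 cf.py
```

```text
t: 19.2
tool_pos: [0.6004, 0.3112, 0.1373]
tool_rot: [0.356, 2.735, -0.067]
contact_force: [-4.6, 2.0, -5.2]
opening: 0.0635
grip_force: 121.7
frame origin in board [14.4 55.6  3.2] force in board axes [-7.2  0.8  0.1] torque [ 0.17  1.04 -0.2 ] rot [ 0.001 -0.001 -0.002]
```

```bash
python3 -m handwheel '[{"gripper":0.2,"offset":[0.7,0,0.3],"rotation":[0,0,0]},{"gripper":0.2,"offset":[1.4,0,0.6],"rotation":[0,0,0]},{"gripper":0.2,"offset":[1.4,0,0.6],"rotation":[0,0,0]},{"gripper":0.2,"offset":[1.2,0,1.0],"rotation":[0,0,0]},{"gripper":0.2,"offset":[1.0,0,1.5],"rotation":[0,0,0]},{"gripper":0.2,"offset":[0.8,0,2],"rotation":[0,0,0]},{"gripper":0.2,"offset":[0.8,0,2],"rotation":[0,0,0]},{"gripper":0.2,"offset":[0.8,0,2],"rotation":[0,0,0]}]' 110; python3 cf.py
```

```text
t: 20.2
tool_pos: [0.601, 0.3112, 0.1358]
tool_rot: [0.355, 2.734, -0.066]
contact_force: [-0.1, -0.5, -2.1]
opening: 0.0634
grip_force: 121.7
frame origin in board [13.7 55.8  1.7] force in board axes [-1.5 -0.5 -1.5] torque [-0.05  0.2  -0.02] rot [ 0.001 -0.003 -0.002]
```

```bash
python3 -m handwheel '[{"gripper":0.2,"offset":[-0.2,0,0.4],"rotation":[0,0,0]},{"gripper":0.2,"offset":[-0.4,0,0.8],"rotation":[0,0,0]},{"gripper":0.2,"offset":[-0.6,0,1.2],"rotation":[0,0,0]},{"gripper":0.2,"offset":[-0.8,0,1.6],"rotation":[0,0,0]},{"gripper":0.2,"offset":[-0.9,0,2],"rotation":[0,0,0]},{"gripper":0.2,"offset":[-1.1,0,2.4],"rotation":[0,0,0]},{"gripper":0.2,"offset":[-1.1,0,2.4],"rotation":[0,0,0]},{"gripper":0.2,"offset":[-1.1,0,2.4],"rotation":[0,0,0]}]' 110; python3 cf.py
```

```text
t: 21.2
tool_pos: [0.6023, 0.3107, 0.1339]
tool_rot: [0.356, 2.735, -0.067]
contact_force: [-2.2, 0.4, 0.1]
opening: 0.0637
grip_force: 122.2
frame origin in board [13.3 55.7 -0.6] force in board axes [-1.4 -0.2  1.7] torque [-0.28  0.58  0.11] rot [ 0.001 -0.002 -0.002]
```

```bash
python3 -m handwheel '[{"gripper":0.2,"offset":[-0.2,0,0.4],"rotation":[0,0,0]},{"gripper":0.2,"offset":[-0.4,0,0.8],"rotation":[0,0,0]},{"gripper":0.2,"offset":[-0.6,0,1.2],"rotation":[0,0,0]},{"gripper":0.2,"offset":[-0.7,0,1.5],"rotation":[0,0,0]},{"gripper":0.2,"offset":[-0.7,0,1.5],"rotation":[0,0,0]},{"gripper":0.2,"offset":[-0.7,0,1.5],"rotation":[0,0,0]},{"gripper":0.2,"offset":[-0.7,0,1.5],"rotation":[0,0,0]},{"gripper":0.2,"offset":[-0.7,0,1.5],"rotation":[0,0,0]}]' 110; python3 cf.py
```

```text
t: 22.2
tool_pos: [0.6024, 0.3108, 0.1338]
tool_rot: [0.357, 2.737, -0.067]
contact_force: [-13.3, 0.4, 8.1]
opening: 0.0633
grip_force: 123.6
frame origin in board [13.3 55.7 -0.6] force in board axes [-2.9 -3.  15. ] torque [-1.04  1.47  0.22] rot [-0.     0.    -0.002]
```

```bash
python3 -m handwheel '[{"gripper":0.2,"offset":[0.2,0,-0.4],"rotation":[0,0,0]},{"gripper":0.2,"offset":[0.4,0,-0.8],"rotation":[0,0,0]},{"gripper":0.2,"offset":[0.4,0,-0.9],"rotation":[0,0,0]},{"gripper":0.2,"offset":[0.4,0,-0.9],"rotation":[0,0,0]},{"gripper":0.2,"offset":[0.4,0,-0.9],"rotation":[0,0,0]},{"gripper":0.2,"offset":[0.4,0,-0.9],"rotation":[0,0,0]},{"gripper":0.2,"offset":[0.4,0,-0.9],"rotation":[0,0,0]},{"gripper":0.2,"offset":[0.4,0,-0.9],"rotation":[0,0,0]}]' 20; python3 cf.py
python3 -m handwheel '[{"gripper":0.0,"offset":[0,0,0],"rotation":[0,0,0]},{"gripper":-0.3,"offset":[0,0,0],"rotation":[0,0,0]},{"gripper":-0.45,"offset":[0,0,0],"rotation":[0,0,0]},{"gripper":-0.5,"offset":[0,0,0],"rotation":[0,0,0]},{"gripper":-0.55,"offset":[0,0,0],"rotation":[0,0,0]},{"gripper":-0.6,"offset":[0,0,0],"rotation":[0,0,0]},{"gripper":-0.65,"offset":[0,0,0],"rotation":[0,0,0]},{"gripper":-0.7,"offset":[0,0,0],"rotation":[0,0,0]}]' 20; python3 cf.py
```

```text
t: 23.2
tool_pos: [0.6024, 0.3107, 0.1339]
tool_rot: [0.356, 2.736, -0.067]
contact_force: [-8.0, 0.2, 4.6]
opening: 0.0633
grip_force: 122.6
frame origin in board [13.3 55.7 -0.6] force in board axes [-1.9 -1.8  8.8] torque [-0.63  0.97  0.13] rot [ 0.    -0.001 -0.002]
t: 24.2
tool_pos: [0.6034, 0.3106, 0.1336]
tool_rot: [0.355, 2.734, -0.066]
contact_force: [-0.6, -0.7, -0.4]
opening: 0.0729
grip_force: 0.0
frame origin in board [13.7 55.7 -1.6] force in board axes [-0.6 -0.8  0. ] torque [-0.05  0.21 -0.01] rot [ 0.001 -0.003 -0.002]
```

```bash
python3 -m handwheel '[{"gripper":-1,"offset":[0,0,0],"rotation":[0,0,0]},{"gripper":-1,"offset":[0,0,0],"rotation":[0,0,0]},{"gripper":-1,"offset":[0,0,0],"rotation":[0,0,0]},{"gripper":-1,"offset":[0,0,-3],"rotation":[0,0,0]},{"gripper":-1,"offset":[0,0,-10],"rotation":[0,0,0]},{"gripper":-1,"offset":[0,0,-25],"rotation":[0,0,0]},{"gripper":-1,"offset":[0,0,-45],"rotation":[0,0,0]},{"gripper":-1,"offset":[0,0,-75],"rotation":[0,0,0]}]' 20
python3 -m handwheel '[{"gripper":-1,"offset":[0,0,-30],"rotation":[0,0,0]},{"gripper":-1,"offset":[15,-30,-60],"rotation":[0,0,0]},{"gripper":-1,"offset":[40,-80,-80],"rotation":[0,0,0]},{"gripper":-1,"offset":[60,-135,-90],"rotation":[0,0,0]},{"gripper":-1,"offset":[80,-190,-90],"rotation":[0,0,0]},{"gripper":-1,"offset":[90,-245,-90],"rotation":[0,0,0]},{"gripper":-1,"offset":[90,-300,-90],"rotation":[0,0,0]},{"gripper":-1,"offset":[90,-300,-90],"rotation":[0,0,0]}]'
python3 - <<'E'
from fit import *
S=Cam("scene");T=Cam("top")
C=[(75,33,34),(75,-33,34),(-75,33,34),(-75,-33,34),(75,33,0),(75,-33,0),(-75,33,0),(-75,-33,0)]
W=board(b,np.array(C)+[13.5,55,0]); print("top",T.proj(W).round(1).tolist());print("scene",S.proj(W).round(1).tolist())
for c,n in((T,'t'),(S,'s')):
    q=c.proj(W); lo=(q.min(0)-5).astype(int);hi=(q.max(0)+6).astype(int)
    h=cv2.cvtColor(c.img,cv2.COLOR_BGR2HSV); m=cv2.inRange(h,(9,130,38),(15,255,116)); w=cv2.inRange(h,(0,0,100),(40,60,255))
    print(n,lo)
    for y in range(lo[1],hi[1]): print(y,''.join('B' if m[y,x] else ('w' if w[y,x] else ('#' if h[y,x,2]<40 else '.')) for x in range(lo[0],hi[0])))
E
```

```text
t: 25.2
tool_pos: [0.5749, 0.3177, 0.204]
tool_rot: [0.355, 2.735, -0.067]
contact_force: [-0.4, -0.4, 0.1]
opening: 0.0855
grip_force: 0.0
t: 26.2
tool_pos: [0.3855, 0.054, 0.2539]
tool_rot: [0.367, 2.727, -0.068]
contact_force: [-0.8, -0.0, -0.1]
opening: 0.0855
grip_force: 0.0
top [[115.9, 173.1], [140.0, 180.1], [119.5, 212.0], [141.3, 218.4], [122.1, 165.4], [145.6, 172.3], [125.0, 204.2], [146.3, 210.4]]
scene [[362.4, 303.5], [344.6, 275.2], [390.9, 301.0], [374.2, 275.9], [349.5, 312.6], [332.4, 284.4], [379.2, 309.0], [363.0, 284.1]]
t [110 160]
160 .......BB.BB......BBB....B....B.ww........
161 BBB.......BBBBB.BBB.B.B.......#.wwwww.....
162 .BBBBB.......B.B.BBB.........B..wwwwwwww..
163 .B.BBBB.B.......BBBBB...BB...B..wwwwwwwwww
164 ..B.BBB.BBBB........BBBBBBBB.#..wwwwwwwwww
165 ...BBBBBBBBBBB.........BB.BBBB..wwwwwwwwww
166 .......BBB..BBB..B........BB.B....wwwwwwww
167 ............BBBBBB..B........BBBB....wwwww
168 ...........BBBBBBBBBBB...........BBBB....w
169 B.B.......BBBBBBBBBBBBBBB...........BBBBB.
170 B.BB.B...BBBBBBBBBBBBBBBBBBB...........BBB
171 .....BBB.BBBBBBBBB
[... 5332 characters left out ...]
BBBBBBBBBBBBBBBBBBBB..............
309 wwwwwwwwwwwww........BBBBBBBBBBBBBBBBBBBBBBBBBBBBBBBB................
310 wwwwwwwwwwwww.........BBBBBBBBBBBBBBBBBBBBBBBB.......................
311 wwwwwwwwwwwwww........BBBBBBBBBBBBBBB................................
312 wwwwwwwwwwwwww.........BBBBBBB.......................................
313 wwwwwwwwwwwwwww......................................................
314 wwwwwwwwwwwwwww......................................................
315 wwwwwwwwwwwwwwww..............................................B......
316 wwwwwwwwwwwwwwwww....................................................
317 wwwwwwwwwwwwwwwww....................................................
```

```bash
python3 -c "
from station import ctrl
print(ctrl.finish_job())"
```

```text
the job is handed in; nothing more can be done
None
```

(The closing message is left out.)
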